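# Fit the grinding disc and feed hood to the nut mill

### The job

Get the nut mill ready: put the steel grinding disc into the mill's round chamber and turn it under light pressure until its key drops into the drive slot and it is fully home. Then set the orange feed hood squarely over it, down onto the mill's rim, and twist it a quarter turn clockwise until it clicks locked. Leave the jar, the bowl and the tin where they are.

Things in the scene. Friction and masses are not known exactly. Their poses are not given: they have to be found in the camera images.
- mill: Nut mill, fixed. White base 150 x 150 mm, 85 mm high; on it an aluminium drum 136 mm across, flat top (rim) at 125 mm. In the drum an open chamber 90 mm across, on the mill's axis. Origin: centre of the underside, z up; x points away from the outlet chute and its red and green buttons (chute to 103 mm on the -x side, below 45 mm).
- mill_rim (a point): On the chamber's axis at rim height, 125 mm above the counter; axes as the mill's.
- mill_drive (a point): Centre of the flat top of the steel drive plate in the chamber, 19 mm below the rim (axes shown are the mill's). The plate has a straight slot 66 x 14 mm, over 12 mm deep, at mill x give or take 0.6 rad: its true angle is not reported, see it or feel for it. The plate turns only stiffly (0.15 N m); turning it along once the key is in does no harm.
- mill_claw (a point): Under the roof of the +x one of two black bayonet claws on the rim, 57 mm from the axis. Outer wall 62.5 to 66 mm out, roof in to 51 mm, free height 7.8 mm, top 12.8 mm above the rim. It spans mill y -22 to +26 mm, open at +y, with a stop at y -16.5. Brass spring pin at x 53, y 20, 2.5 mm proud, 2 to 5 N: the click. The -x claw is the same, half a turn round.
- disc: Steel grinding disc 84 mm across, 10 mm thick, lower edge bevelled, about 0.35 kg, lying on the wooden ring at the start. Origin: centre of its lower face, z up. In the chamber with the key across the slot its lower face is 118 mm above the counter (7 mm deep in the chamber); with the key dropped in, 106 mm. The hood cannot seat before. Half a turn gives the same fit.
- disc_stem (a point): Grip point on the blue stem, on the axis 52 mm above the disc's origin. The stem is 24 mm along disc x, 12 mm along disc y, and ends 75 mm above the origin, 56 mm above the rim when home. Axes as the disc's.
- disc_key (a point): Bottom centre of the brass key under the disc, 12 mm below the disc's origin. Key along disc x (the stem's wide side): 60 mm long, 9 mm wide, its last 3 mm narrowed to 56 x 6 mm.
- rest: Wooden parking ring, fixed, 100 mm outside, 72 mm inside, 22 mm high, under the disc at the start. Origin: centre of the underside.
- hood: Orange feed hood, about 0.25 kg, 80 mm high, standing on the counter: flange 96 mm across, 8 mm thick, under it a spigot ring 84 mm across, 5 mm deep, that fits the chamber. Origin: centre of the spigot's underside, z up; 120 mm above the counter when seated on the rim. Locked when hood x lies along mill x, lugs against the stops; half a turn gives the same fit.
- hood_tube (a point): Grip point on the hood's axis, 55 mm above its origin, in the open round tube: 50 mm outside, 42 mm inside, up to 80 mm. Take it across the outside at any yaw. The disc's stem ends up inside it.
- hood_lug (a point): Outer end of the yellow lug at hood +x, 59 mm from the axis; another at -x. Each 30 mm wide, 6 mm thick, underside level with the flange's, 5 mm above the origin. They go down in the gaps between the claws: hood x 60 to 120 degrees counterclockwise from mill x, seen from above. Then clockwise turning takes them under the claws and over the pins to the stops.
- jar: Amber glass jar with red cap, 72 mm across, 110 mm high; leave alone. Origin: centre of the underside.
- bowl: Steel bowl, 110 mm across, 50 mm high; leave alone. Origin: centre of the underside.
- tin: Tin, 68 mm across, 90 mm high; leave alone. Origin: centre of the underside.
There are look-alikes about, which are no part of the job. What is shaped like the disc but purple is not meant. What is shaped like the hood but pink is not meant.

How it is judged (in metres and radians):
On the way, in this order (a step that is already met when the one before it is completed fails the run):
1. the disc is lifted off its parking ring (height (world z) of disc above 0.06 m), for 0.1 s.
2. the disc is fully home in the chamber, its key in the drive slot (z of disc in the frame of mill between 0.102 and 0.109 m and horizontal distance between disc and mill_rim below 0.005 m and angle between disc's own z axis and vertical below 0.06 rad), for 0.2 s.
3. the hood is down on the rim with its lugs in the gaps, not yet turned (z of hood in the frame of mill below 0.1235 m and horizontal distance between hood and mill_rim below 0.006 m and angle between hood's own z axis and vertical below 0.06 rad and angle between the x axis of hood and the x axis of mill, either way round above 0.65 rad), for 0.1 s.
At the end, for the whole second after the job is handed in: Disc home: lower face 102 to 109 mm above the mill's underside, within 5 mm of the axis, level within 0.06 rad. Hood seated: origin below 123.5 mm, within 6 mm of the axis, level within 0.06 rad, turned past the pins: hood x within 0.09 rad of mill x. Both at rest (all of step 2 and z of hood in the frame of mill below 0.1235 m and horizontal distance between hood and mill_rim below 0.006 m and angle between hood's own z axis and vertical below 0.06 rad and angle between the x axis of hood and the x axis of mill, either way round below 0.09 rad and linear speed of each of hood, disc below 0.02 m/s); the robot touches nothing.
It fails at once if the disc is pressed against the mill with more than 60 N (contact force between disc and mill above 60 N).
It fails at once if the jar is moved more than 30 mm or tipped (distance of jar from where it was at the start of the episode above 0.03 m or angle between jar's own z axis and vertical above 0.4 rad).
It fails at once if the bowl is moved more than 30 mm or tipped (distance of bowl from where it was at the start of the episode above 0.03 m or angle between bowl's own z axis and vertical above 0.4 rad).
It fails at once if the tin is moved more than 30 mm or tipped (distance of tin from where it was at the start of the episode above 0.03 m or angle between tin's own z axis and vertical above 0.4 rad).
It also fails if it takes over 67 s, if anything falls off the work surface, if the arm or the gripper's body presses on something with over 40 N, if the wrist force passes 120 N, or if a joint passes its speed limit or range.

### The arm

A 7-joint arm with a two-finger parallel gripper is mounted at the origin on the work surface. World frame = base frame: x ahead of the robot, y to its left, z up, the work surface at z = 0. Lengths are in m, angles in degrees, forces in N, time in s.
With the tool pointing down it reaches from about 0.425 to 0.875 m from the base axis. Payload 4.7 kg.
Tool frame: the origin (TCP) lies at the very end of the fingers, on their centre line; the grasp point (between the pads) lies grip_point_offset behind it (grip_point_offset is the distance from the TCP to the grasp point, in m); z points along the fingers, y is the direction in which the jaws open and shut (so a half turn about z gives the same grasp; the last joint's range is limited). The gripper opens to 85 mm and grips with 20 to 120 N. Pads are 22 mm wide; open, the fingers measure 114 mm over their backs; the gripper's body (76 mm by 85 mm) begins 54 mm behind the grasp point. The pads swing forward as they close: fully open they stand 13 mm farther back than shut.
Start: joints at [75.865, 18.392, -4.016, 83.108, 1.295, 78.541, -3.26], TCP at [0.168, -0.628, 0.231] pointing down, gripper open.
Joint ranges: [-163.93, 163.93], [-17.29, 119.83], [-79.2, 71.16], [3.27, 140.29], [-89.18, 269.18], [5.43, 117.66], [-154.24, 154.24]. Speed limits (degrees/s): [147.25, 147.25, 180, 180, 180, 180, 180].

### API

Orientations are given as a 3x3 rotation matrix whose columns are the frame's x, y, z axes.
In Python, from rig import * gives the robot as it stands. The module is installed in compiled form; this text tells all that it offers.
- The arm moves only by the shell command python3 -m pendant 'ROWS'. ROWS is a JSON object of lists of equal length, an entry for each row: "slide": the shift along the world's x, y, z in cm, a list of three; "twist": the turn, a rotation vector about the world's x, y, z in rad, a list of three; "claw": the gripper's target within -1 to 1 (fully open at 1, half-way at 0, shut at -1). In form: {"slide": [[tx, ty, tz], ...], "twist": [[wx, wy, wz], ...], "claw": [claw, ...]}. A call has 1 to 20 rows; each row shifts and turns the commanded pose from where the row before left it; what a row does not reach is not made up. A row lasts 1/10 s, in which the tool goes at most 50 mm and 8.59 degrees, less where a joint would pass 70% of its speed; a pose out of reach is approached as far as the arm can. A call is refused whole if a number of a shift passes 5 or a number of a turn 0.15, either way. A call with a gripper value outside its range is refused whole. The fingers move at their own pace and stop on an object; the grip force is fixed at half the most. Time passes only in rows, so rows that do not move let the fingers close. It gives the time, the measured TCP pose, the force and the opening at its end, in the units of the state.
- sense(): the state, without advancing time (a new reading comes with each control period).
- get_image(name): name is "side" or "top" or "wrist"; returns a dict with "color" (384x512x3 uint8, red, green, blue), "fx", "fy", "cx", "cy" (pixels), "R" (3x3) and "t" (3): a world point X has camera coordinates R X + t. Camera axes: x right, y down, z forward; pixel columns grow to the right and rows downward; lengths in m; the calibration is good to about 2 mm. A picture is of the moment at which its call begins. There is no depth.
- close_job(): hands the job in, once; it reports no verdict.
The state is a dict: "time": time; "joints": joint angles; "dq": joint speeds; "effort": joint torques, N m; "tcp_pos": TCP position; "tcp_rot": TCP orientation; "wrist_force": force on the tool from outside, world axes, zero at the start; "moment": the same for the moment, N m; "grip_width": finger opening in m.
Only numpy, scipy, OpenCV 4.12 (cv2) and the standard library are available. Lean on these libraries where they do the work, as an engineer would, in place of code of your own. Each camera call takes 0.05 s, during which the arm holds its last target. There are 200 camera calls.

## Working session

There is one attempt and no reset: what is moved stays moved. The work goes in short steps, Python scripts to look and compute and a shell command to move; the robot and the scene stay as the last step left them, time stands still between calls to the robot, and variables do not carry over. Pictures are saved under pics/ and viewed, about 8 in all and at most 12, crops included, and the job is handed in when it is done.

```bash
mkdir -p pics; python3 - <<'E'
from rig import *
import cv2, pickle
s=sense(); print({k:s[k] for k in s})
try: print(grip_point_offset)
except Exception as e: print(e)
for n in ("top","side"):
    i=get_image(n); pickle.dump(i,open(n+".pkl","wb"))
    print(n,i["fx"],i["cx"],i["cy"],i["R"],i["t"])
    cv2.imwrite(f"pics/{n}0.png",cv2.resize(i["color"][:,:,::-1],(800,600),interpolation=cv2.INTER_CUBIC))
E
```

```text
{'time': 0.0, 'joints': array([75.86409832, 18.43953922, -4.01664724, 83.17478014,  1.29322711,
       78.54076109, -3.26027162]), 'dq': array([-0.05733446, -0.00476408, -0.14180677, -0.02853981,  0.09047431,
        0.07072337,  0.00565487]), 'effort': array([ 1.53792412e-04, -4.93579173e+01, -3.82156866e-01, -3.14330041e+01,
        1.30008810e-02,  1.15783507e-02,  3.15287969e-05]), 'tcp_pos': array([ 0.16745117, -0.62750401,  0.23021927]), 'tcp_rot': array([[ 9.66168942e-01,  2.57909415e-01, -5.56595644e-04],
       [ 2.57910007e-01, -9.66167197e-01,  1.83725889e-03],
       [-6.39180879e-05, -1.91865407e-03, -9.99998157e-01]]), 'wrist_force': array([0.59715723, 0.18852879, 0.25245907]), 'moment': array([-0.0067681 , -0.04547396, -0.01708789]), 'grip_width': 0.08553507920083375}
0.0187
top 444.1985429941649 262.38519579695213 191.08898991223694 [[ 0.00518616 -0.9999825   0.00284631]
 [-0.99652651 -0.00540477 -0.08310056]
 [ 0.08311449 -0.00240545 -0.9965371 ]] [0.04808512 0.56038384 1.46895753]
side 428.7390584914833 261.03345058436736 183.39863765514974 [[-0.94767155 -0.31918282  0.00640052]
 [-0.17220456  0.49419744 -0.85212351]
 [ 0.26882007 -0.80863541 -0.52330159]] [0.53488488 0.16991242 1.43532337]
```

View pics/top0.png

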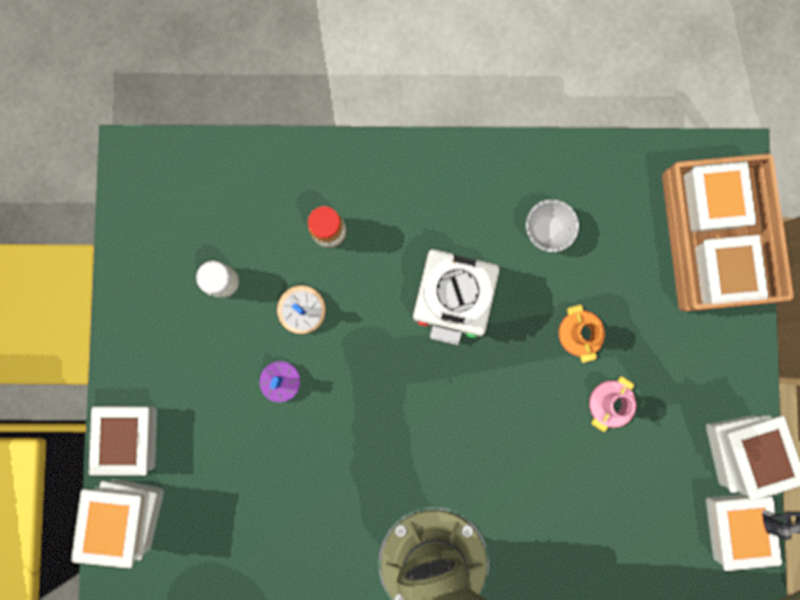

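View pics/side0.png

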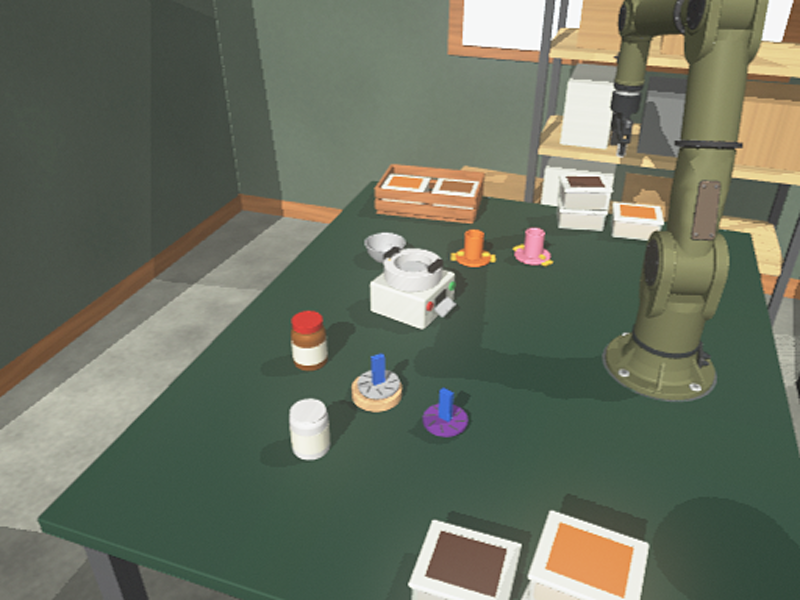

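The top picture shows two disc-like things: steel grey on the wooden ring at about (301,309), and purple at (280,382). It also shows two hoods: orange at (582,333) and pink at (612,405). The steel disc on the ring and the orange hood match the description. I'll confirm both in one enlarged crop, with the mill alongside.

```bash
python3 - <<'E'
import cv2,pickle,numpy as np
c=pickle.load(open("top.pkl","rb"))["color"][:,:,::-1]
T=[]
for u,v in((193,198),(292,187),(374,213)):
    T.append(cv2.resize(c[v-32:v+32,u-32:u+32],(400,400),interpolation=cv2.INTER_CUBIC)); print(u-32,v-32)
s=pickle.load(open("side.pkl","rb"))["color"][:,:,::-1]
T2=[cv2.resize(s[v-32:v+32,u-32:u+32],(400,400),interpolation=cv2.INTER_CUBIC) for u,v in((242,240),(263,182),(303,160))]
im=np.vstack([np.hstack(T),np.hstack(T2)])
cv2.imwrite("pics/crop1.png",cv2.resize(im,(798,532),interpolation=cv2.INTER_AREA))
E
```

```text
161 166
260 155
342 181
```

View pics/crop1.png

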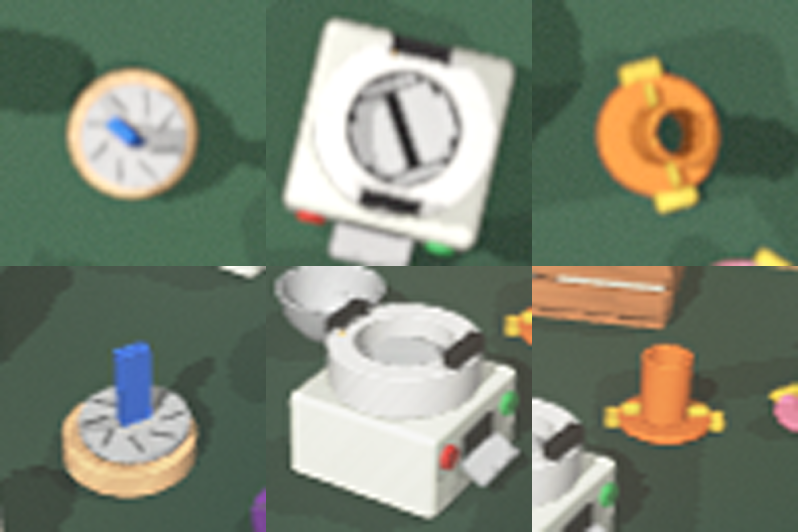

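The crop confirms it. Left is the steel disc with blue stem on the wooden ring, about (132,134) in its tile. The middle is the mill, with the slot running from (389,95) to (416,163) and the claws at (422,48) and (391,203). Right is the orange hood, with lugs at (638,70) and (675,200).

```bash
cat > h.py <<'E'
import numpy as np
def ray(i,u,v,z):
    R=np.array(i["R"]);t=np.array(i["t"]);C=-R.T@t
    d=R.T@np.array([(u-i["cx"])/i["fx"],(v-i["cy"])/i["fy"],1]); return C+d*(z-C[2])/d[2]
def proj(i,X):
    c=np.array(i["R"])@np.array(X)+np.array(i["t"]); return np.array([c[0]/c[2]*i["fx"]+i["cx"],c[1]/c[2]*i["fy"]+i["cy"]])
E
python3 - <<'E'
import pickle,numpy as np
from h import *
np.set_printoptions(precision=4,suppress=True)
i=pickle.load(open("top.pkl","rb")); s=pickle.load(open("side.pkl","rb"));print(-i["R"].T@i["t"])
k=4.156
def P(im,o,x,y,z): return ray(im,o[0]+(x+.5)/k-.5,o[1]+(y+.5)/k-.5,z)[:2]
ang=lambda a,b:np.degrees(np.arctan2(*(b-a)[::-1]))
o=(161,166);print("disc ring",P(i,o,132,134,.02),"top",P(i,o,122,126,.097))
so=(210,208);print("side stem top",P(s,so,132,82,.097),"disc top c",P(s,so,136,158,.032))
o=(260-266/k,155)
p,m=P(i,o,422,48,.138),P(i,o,391,203,.138);print("mill claws",(p+m)/2,ang(m,p),"chamber",P(i,o,405,127,.122))
a,b=P(i,o,416,163,.106),P(i,o,389,95,.106);print("slot",(a+b)/2,ang(a,b),np.linalg.norm(a-b))
o=(342-532/k,181)
a,b=P(i,o,675,200,.01),P(i,o,638,70,.01);print("hood lugs",(a+b)/2,ang(a,b),np.linalg.norm(a-b),"flange",P(i,o,658.5,135,.01),"tube",P(i,o,677,128,.08))
so=(303-32-532/k,160-32-266/k);print("side hood tube top",P(s,so,667,353,.08),"lugs mid",P(s,so,664.5,418,.01))
w=__import__("rig").get_image("wrist");R=w["R"];t=w["t"]
st=__import__("rig").sense();print("wrist cam",R,t,w["fx"],w["cx"],w["cy"], "cam in tool",st["tcp_rot"].T@(-R.T@t-st["tcp_pos"]))
E
```

```text
[0.4361 0.0546 1.5103]
disc ring [0.5363 0.2862] top [0.5372 0.282 ]
side stem top [0.5339 0.2796] disc top c [0.5294 0.2863]
mill claws [ 0.5708 -0.045 ] -11.283083461322093 chamber [ 0.571 -0.045]
slot [ 0.5711 -0.0442] 21.591658607162014 0.05602276673438129
hood lugs [ 0.4888 -0.3181] 15.116257175168178 0.10921591687124822 flange [ 0.4886 -0.3198] tube [ 0.4917 -0.3168]
side hood tube top [ 0.4905 -0.3297] lugs mid [ 0.487 -0.322]
wrist cam [[ 0.2569 -0.9664 -0.0011]
 [-0.9149 -0.2436  0.322 ]
 [-0.3115 -0.0817 -0.9467]] [-0.649  -0.0403  0.3804] 294.28101250854536 258.10348895209876 191.14127761636834 cam in tool [ 0.0837 -0.0003 -0.1419]
```

```bash
python3 -m pendant '{"slide":[[2.7,3.9,0],[2.7,3.9,0],[2.7,3.9,0],[2.7,3.9,0],[2.7,3.9,0],[2.7,3.9,0],[2.7,3.9,0],[2.7,3.9,0],[2.7,3.9,0],[2.7,3.9,0],[2.7,3.9,0],[2.7,3.9,0],[2.7,3.9,0],[2.7,3.9,0],[2.5,3.7,0],[0,0,0],[0,0,0],[0,0,0]],"twist":[[0,0,0.04],[0,0,0.04],[0,0,0.04],[0,0,0.04],[0,0,0.04],[0,0,0.04],[0,0,0.04],[0,0,0.04],[0,0,0.04],[0,0,0.04],[0,0,0.04],[0,0,0.04],[0,0,0.04],[0,0,0.04],[0,0,0.04],[0,0,0],[0,0,0],[0,0,0]],"claw":[1,1,1,1,1,1,1,1,1,1,1,1,1,1,1,1,1,1]}'
python3 - <<'E'
from rig import *
import cv2,pickle
i=get_image("wrist");pickle.dump(i,open("w1.pkl","wb"))
cv2.imwrite("pics/w1.png",cv2.resize(i["color"][:,:,::-1],(800,600),interpolation=cv2.INTER_CUBIC))
E
```

```text
time: 1.95
tcp_pos: [0.5701, -0.0464, 0.2309]
tcp_rot: [[0.653, 0.757, -0.001], [0.757, -0.653, -0.001], [-0.001, -0.0, -1.0]]
wrist_force: [0.1, -0.6, -0.6]
grip_width: 0.0855
```

View pics/w1.png

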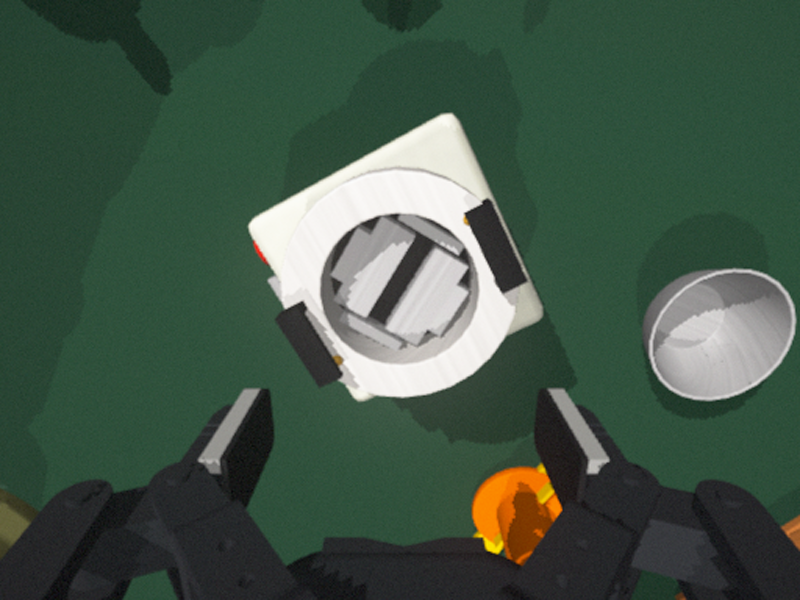

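The wrist view at the mill shows the chamber circle centred near (400,288). The claw tops are at (496.5,247) and (311,345), and the slot runs from (424,240) to (378,317). Next I'll compute poses and move to the disc.

```bash
python3 - <<'E'
import pickle,numpy as np
from h import *
np.set_printoptions(precision=4,suppress=True)
i=pickle.load(open("w1.pkl","rb"))
k=1.5625
P=lambda x,y,z: ray(i,(x+.5)/k-.5,(y+.5)/k-.5,z)[:2]
ang=lambda a,b:np.degrees(np.arctan2(*(b-a)[::-1]))
p,m=P(496.5,247,.138),P(311,345,.138);print("claws",(p+m)/2,ang(m,p),np.linalg.norm(p-m))
print("chamber",P(400,288.5,.125), [P(a,b,.125) for a,b in((321,288),(479,288),(400,213),(400,364))])
a,b=P(378.5,317,.106),P(423.5,239.5,.106);print("slot",(a+b)/2,ang(a,b),np.linalg.norm(a-b))
E
python3 -m pendant '{"slide":[[-0.5,4.7,-0.3],[-0.5,4.7,-0.3],[-0.5,4.7,-0.3],[-0.5,4.7,-0.3],[-0.5,4.7,-0.3],[-0.5,4.7,-0.3],[-0.5,4.7,-0.3],[0,0,0],[0,0,0],[0,0,0]],"twist":[[0,0,0],[0,0,0],[0,0,0],[0,0,0],[0,0,0],[0,0,0],[0,0,0],[0,0,0],[0,0,0],[0,0,0]],"claw":[1,1,1,1,1,1,1,1,1,1]}'
python3 - <<'E'
from rig import *
import cv2,pickle
i=get_image("wrist");pickle.dump(i,open("w2.pkl","wb"))
cv2.imwrite("pics/w2.png",cv2.resize(i["color"][:,:,::-1],(800,600),interpolation=cv2.INTER_CUBIC))
E
```

```text
claws [ 0.5717 -0.0423] -11.71677490090024 0.1145128864766316
chamber [ 0.5723 -0.0413] [array([ 0.5387, -0.0119]), array([ 0.6062, -0.0702]), array([ 0.6001, -0.0093]), array([ 0.5412, -0.077 ])]
slot [ 0.5722 -0.0415] 19.921844522884363 0.05587897826049352
time: 3.0
tcp_pos: [0.5367, 0.2812, 0.2102]
tcp_rot: [[0.655, 0.756, 0.0], [0.756, -0.655, -0.002], [-0.001, 0.002, -1.0]]
wrist_force: [0.4, -0.7, -0.4]
grip_width: 0.0854
```

View pics/w2.png

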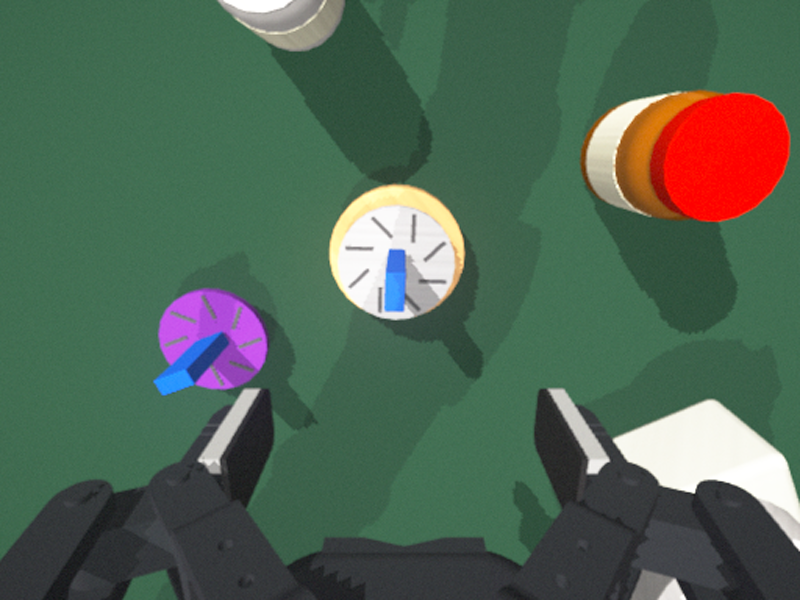

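The disc stem's top face is centred at about (394.5,292), its long side nearly along the image vertical (tool x). The disc face is centred at about (397,262). The purple disc at (213,338) is the look-alike.

```bash
python3 - <<'E'
import pickle,numpy as np
from h import *
np.set_printoptions(precision=4,suppress=True)
i=pickle.load(open("w2.pkl","rb"))
k=1.5625
P=lambda x,y,z: ray(i,(x+.5)/k-.5,(y+.5)/k-.5,z)[:2]
ang=lambda a,b:np.degrees(np.arctan2(*(b-a)[::-1]))
print("stem top",P(394.5,292,.097),"disc top",P(397,262.5,.032), "ring", P(397,251,.022))
for x in(385.5,404): 
  a,b=P(x-.5,310,.097),P(x+.2,275,.097);print(ang(a,b),np.linalg.norm(a-b))
c=i["color"]; cr=c[150:215,220:290]; 
import cv2
hsv=cv2.cvtColor(cr,cv2.COLOR_RGB2HSV); m=((hsv[:,:,0]>100)&(hsv[:,:,0]<125)&(hsv[:,:,1]>150)).astype(np.uint8)
bright=m*(hsv[:,:,2]>235)
print(np.unique(hsv[:,:,2][m>0],return_counts=True))
for mm in(m,):
  pts=np.argwhere(mm)[:,::-1]+[220,150]; print(pts.min(0),pts.max(0),cv2.minAreaRect(pts.astype(np.float32)))
for r in range(150,215,3): 
  xs=np.where(m[r-150])[0]+220
  if len(xs): print(r,xs.min(),xs.max(),int(hsv[r-150,xs-220,2].mean()))
E
```

```text
stem top [0.5337 0.2851] disc top [0.5349 0.2855] ring [0.5389 0.2902]
47.23098905423743 0.021491224329154436
47.97550350831538 0.021485708505468465
(array([214, 215, 217, 218, 219, 220, 222, 225, 226, 227, 228, 229, 230,
       231, 232, 233, 234, 235, 236, 237, 238, 240, 241, 243, 244, 245,
       246, 247, 248, 249, 250, 251, 252, 253, 254, 255], dtype=uint8), array([  3,   1,   4,   1,   1,   1,   2,   2,  10,  22,  31,  38,  20,
         7,   3,   3,   1,   2,   1,   3,   1,   2,   1,   2,   3,   2,
         8,   5,   6,   6,  15,  42,   8,  16, 136,  37]))
[246 160] [258 198] ((252.6446990966797, 179.02684020996094), (11.864704132080078, 38.38336181640625), 2.385944128036499)
162 249 258 226
165 248 258 227
168 248 258 228
171 248 258 228
174 247 258 245
177 247 258 252
180 247 258 252
183 247 258 252
186 247 258 252
189 247 258 252
192 247 258 251
195 247 257 252
198 247 257 250
```

```bash
python3 -m pendant '{"slide":[[-0.3,0.4,-3.3],[0,0,-4],[0,0,-3],[0,0,-3],[0,0,-2],[0,0,0],[0,0,0],[0,0,0],[0,0,0],[0,0,0],[0,0,0],[0,0,0],[0,0,0],[0,0,0]],"twist":[[0,0,-0.01],[0,0,0],[0,0,0],[0,0,0],[0,0,0],[0,0,0],[0,0,0],[0,0,0],[0,0,0],[0,0,0],[0,0,0],[0,0,0],[0,0,0],[0,0,0]],"claw":[1,1,1,1,1,1,-1,-1,-1,-1,-1,-1,-1,-1]}'
```

```text
time: 4.45
tcp_pos: [0.5334, 0.2881, 0.0582]
tcp_rot: [[0.659, 0.752, 0.002], [0.752, -0.659, 0.0], [0.001, 0.001, -1.0]]
wrist_force: [1.2, -0.7, 5.1]
grip_width: 0.0111
```

```bash
python3 -m pendant '{"slide":[[0,0,2],[0,0,3.5],[0,0,4],[0,0,4],[0,0,3.5],[0.55,-4.7,0],[0.55,-4.7,0],[0.55,-4.7,0],[0.55,-4.7,0],[0.55,-4.7,0],[0.55,-4.7,0],[0.5,-4.7,0],[0,0,0],[0,0,0],[0,0,0],[0,0,0]],"twist":[[0,0,0],[0,0,0],[0,0,0],[0,0,0],[0,0,0],[0,0,-0.07],[0,0,-0.07],[0,0,-0.07],[0,0,-0.07],[0,0,-0.07],[0,0,-0.07],[0,0,-0.07],[0,0,0],[0,0,0],[0,0,0],[0,0,0]],"claw":[-1,-1,-1,-1,-1,-1,-1,-1,-1,-1,-1,-1,-1,-1,-1,-1]}'
python3 - <<'E'
from rig import *
import cv2,pickle
i=get_image("wrist");pickle.dump(i,open("w3.pkl","wb"));print(sense()["tcp_pos"])
cv2.imwrite("pics/w3.png",cv2.resize(i["color"][:,:,::-1],(800,600),interpolation=cv2.INTER_CUBIC))
E
```

```text
time: 6.05
tcp_pos: [0.5702, -0.0389, 0.2269]
tcp_rot: [[0.934, 0.356, -0.001], [0.356, -0.934, 0.001], [-0.001, -0.001, -1.0]]
wrist_force: [0.4, 0.6, -3.3]
grip_width: 0.0116
[ 0.57032716 -0.03910038  0.22709526]
```

View pics/w3.png

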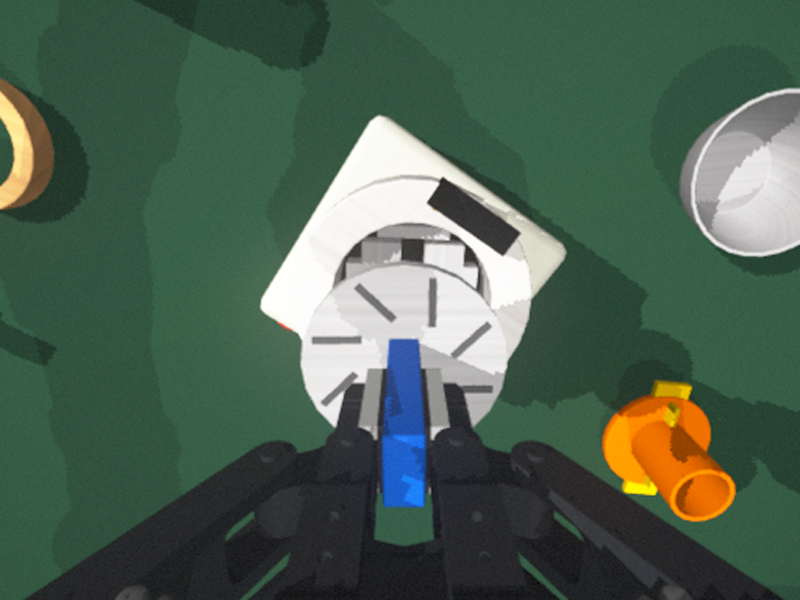

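The disc hangs straight in the grip: face edges at x 301/508, top edge y 263. Beyond it are the chamber's far edge at (411,222), the slot at (412,250), and the +x claw centre at (473.5,217). I'll compute the relative offset.

```bash
python3 - <<'E'
import pickle,numpy as np
from scipy.optimize import least_squares
from h import *
np.set_printoptions(precision=4,suppress=True)
i=pickle.load(open("w3.pkl","rb"));k=1.5625
U=lambda x,y:np.array([(x+.5)/k-.5,(y+.5)/k-.5])
P=lambda x,y,z: ray(i,*U(x,y),z)[:2]
ang=lambda a,b:np.degrees(np.arctan2(*(b-a)[::-1]))
T=np.linspace(0,2*np.pi,721)
def circ(c,r,z): return np.array([proj(i,(c[0]+r*np.cos(t),c[1]+r*np.sin(t),z)) for t in T])
def f(c):
    q=circ(c,.042,.2008); return [q[:,0].min()-U(301,0)[0],q[:,0].max()-U(508,0)[0],q[:,1].min()-U(0,263)[1]]
r=least_squares(f,[.57,-.039]);print("disc",r.x,r.fun)
c0=P(473.5,217,.138)
for y in(-11.5,-13.5):
    a=np.radians(y);d=np.array([[np.cos(a),-np.sin(a)],[np.sin(a),np.cos(a)]])@[.0585,.002];print("mill via claw",y,c0-d)
print("base edges",ang(P(262,305,.085),P(378,117,.085)),ang(P(566,250,.085),P(378,117,.085)))
g=lambda c:[circ(c,.045,.125)[:,1].min()-U(0,222)[1], circ(c,.068,.125)[:,1].min()-U(0,176)[1]]
for x in(.570,.5715,.573):
  for y in(-.041,-.043,-.045): print(x,y,g([x,y]))
print("slot",ang(P(412,262,.106),P(412,240,.106)))
E
```

```text
disc [ 0.5692 -0.0395] [-0.1831  0.1831  0.0256]
mill via claw -11.5 [ 0.5702 -0.0445]
mill via claw -13.5 [ 0.5705 -0.0425]
base edges -13.437820122837845 77.12491837462937
0.57 -0.041 [np.float64(-0.26605181331092354), np.float64(0.5089587182190485)]
0.57 -0.043 [np.float64(0.5918040775591464), np.float64(1.4213872828693468)]
0.57 -0.045 [np.float64(1.448055618171395), np.float64(2.3320559758715262)]
0.5715 -0.041 [np.float64(-1.96351128855855), np.float64(-1.2968732533657175)]
0.5715 -0.043 [np.float64(-1.1024697369863645), np.float64(-0.38094953702149326)]
0.5715 -0.045 [np.float64(-0.24304148268288372), np.float64(0.5332041839849921)]
0.573 -0.041 [np.float64(-3.667296382824958), np.float64(-3.1096467440723217)]
0.573 -0.043 [np.float64(-2.8030513676490045), np.float64(-2.1902077273645233)]
0.573 -0.045 [np.float64(-1.9404286634499783), np.float64(-1.2725489075346843)]
slot 21.146114074631864
```

```bash
python3 -m pendant '{"slide":[[0.13,-0.33,0],[0,0,-2],[0,0,-2],[0,0,-1],[0,0,-0.5],[0,0,-0.5],[0,0,-0.4],[0,0,-0.2],[0,0,0],[0,0,0]],"twist":[[0,0,0],[0,0,0],[0,0,0],[0,0,0],[0,0,0],[0,0,0],[0,0,0],[0,0,0],[0,0,0],[0,0,0]],"claw":[-1,-1,-1,-1,-1,-1,-1,-1,-1,-1]}'
```

```text
time: 7.1
tcp_pos: [0.5722, -0.0444, 0.1618]
tcp_rot: [[0.936, 0.353, 0.001], [0.353, -0.936, -0.0], [0.001, 0.0, -1.0]]
wrist_force: [-0.4, 0.3, -3.3]
grip_width: 0.0113
```

```bash
python3 -m pendant '{"slide":[[-0.05,0.15,0],[0,0,-0.2],[0,0,-0.2],[0,0,0],[0,0,0]],"twist":[[0,0,0],[0,0,0],[0,0,0],[0,0,0],[0,0,0]],"claw":[-1,-1,-1,-1,-1]}'
python3 -m pendant '{"slide":[[0,0,-0.15],[0,0,-0.15],[0,0,-0.1],[0,0,0],[0,0,0]],"twist":[[0,0,0],[0,0,0],[0,0,0],[0,0,0],[0,0,0]],"claw":[-1,-1,-1,-1,-1]}'
```

```text
time: 7.6
tcp_pos: [0.5713, -0.0429, 0.1572]
tcp_rot: [[0.936, 0.353, -0.0], [0.353, -0.936, -0.0], [-0.0, -0.0, -1.0]]
wrist_force: [0.4, -0.7, -2.3]
grip_width: 0.0108
time: 8.1
tcp_pos: [0.5714, -0.0429, 0.1533]
tcp_rot: [[0.936, 0.353, -0.0], [0.353, -0.936, -0.0], [-0.0, 0.0, -1.0]]
wrist_force: [0.1, 0.5, -2.6]
grip_width: 0.0115
```

```bash
python3 -m pendant '{"slide":[[0,0,-0.15],[0,0,-0.15],[0,0,0],[0,0,0]],"twist":[[0,0,0],[0,0,0],[0,0,0],[0,0,0]],"claw":[-1,-1,-1,-1]}'
python3 -m pendant '{"slide":[[0,0,-0.15],[0,0,-0.15],[0,0,0],[0,0,0]],"twist":[[0,0,0],[0,0,0],[0,0,0],[0,0,0]],"claw":[-1,-1,-1,-1]}'
```

```text
time: 8.5
tcp_pos: [0.5714, -0.0429, 0.1503]
tcp_rot: [[0.936, 0.353, -0.0], [0.353, -0.936, -0.0], [-0.0, 0.0, -1.0]]
wrist_force: [-0.1, -0.3, -2.4]
grip_width: 0.0109
time: 8.9
tcp_pos: [0.5713, -0.0428, 0.1473]
tcp_rot: [[0.936, 0.353, -0.0], [0.353, -0.936, -0.0], [-0.0, 0.0, -1.0]]
wrist_force: [0.4, -0.3, -2.8]
grip_width: 0.0113
```

The key has dropped into the slot without contact force (lower face about 111 mm). I'll continue down to seat it.

```bash
python3 -m pendant '{"slide":[[0,0,-0.15],[0,0,-0.15],[0,0,-0.1],[0,0,0],[0,0,0]],"twist":[[0,0,0],[0,0,0],[0,0,0],[0,0,0],[0,0,0]],"claw":[-1,-1,-1,-1,-1]}'
python3 -m pendant '{"slide":[[0,0,-0.1],[0,0,-0.1],[0,0,0],[0,0,0]],"twist":[[0,0,0],[0,0,0],[0,0,0],[0,0,0]],"claw":[-1,-1,-1,-1]}'
```

```text
time: 9.4
tcp_pos: [0.5714, -0.0429, 0.1433]
tcp_rot: [[0.936, 0.353, -0.0], [0.353, -0.936, -0.0], [-0.0, 0.0, -1.0]]
wrist_force: [0.2, -0.5, -2.8]
grip_width: 0.0116
time: 9.8
tcp_pos: [0.5716, -0.0428, 0.1422]
tcp_rot: [[0.936, 0.353, 0.001], [0.353, -0.936, -0.0], [0.0, 0.001, -1.0]]
wrist_force: [-2.3, 0.0, 4.9]
grip_width: 0.0113
```

```bash
python3 -m pendant '{"slide":[[0,0,0.1],[0,0,0],[0,0,0],[0,0,0],[0,0,0],[0,0,1],[0,0,2],[0,0,3],[0,0,3],[-1.37,-4.6,0],[-1.37,-4.6,0],[-1.37,-4.6,0],[-1.37,-4.6,0],[-1.37,-4.6,0],[-1.35,-4.6,0],[0,0,0],[0,0,0],[0,0,0]],"twist":[[0,0,0],[0,0,0],[0,0,0],[0,0,0],[0,0,0],[0,0,0],[0,0,0],[0,0,0],[0,0,0],[0,0,0],[0,0,0],[0,0,0],[0,0,0],[0,0,0],[0,0,0],[0,0,0],[0,0,0],[0,0,0]],"claw":[-0.4,-0.4,-0.4,-0.4,-0.4,-0.4,-0.4,-0.4,0,1,1,1,1,1,1,1,1,1]}'
python3 - <<'E'
from rig import *
import cv2,pickle
i=get_image("wrist");pickle.dump(i,open("w4.pkl","wb"));print(sense()["tcp_pos"])
a=cv2.resize(i["color"][:,:,::-1],(800,600),interpolation=cv2.INTER_CUBIC)
cv2.imwrite("pics/w4.png",a)
j=get_image("top");pickle.dump(j,open("top4.pkl","wb"))
E
```

```text
time: 11.6
tcp_pos: [0.4902, -0.3174, 0.2329]
tcp_rot: [[0.935, 0.355, 0.001], [0.355, -0.935, 0.001], [0.001, -0.0, -1.0]]
wrist_force: [-0.2, 0.6, 0.1]
grip_width: 0.0853
[ 0.49039349 -0.31700997  0.23283586]
```

View pics/w4.png

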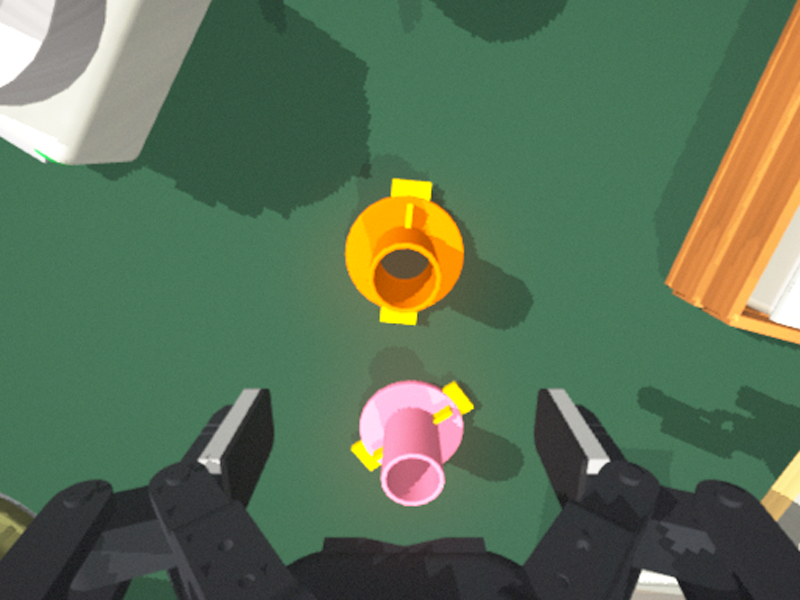

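The orange hood's tube rim is centred at (406.5,276.5), its lug ends are at (412,180) and (398,324), and the pink look-alike stands at (411,430).

```bash
python3 - <<'E'
import pickle,numpy as np
from h import *
np.set_printoptions(precision=4,suppress=True)
i=pickle.load(open("w4.pkl","rb"));k=1.5625
P=lambda x,y,z: ray(i,(x+.5)/k-.5,(y+.5)/k-.5,z)[:2]
ang=lambda a,b:np.degrees(np.arctan2(*(b-a)[::-1]))
print("tube",P(406.5,276.5,.08))
a,b=P(398,324,.008),P(412,180,.011);print("lugs",(a+b)/2,ang(a,b),np.linalg.norm(a-b))
E
```

```text
tube [ 0.4903 -0.3194]
lugs [ 0.4873 -0.3193] 15.371921126378025 0.12076944791779819
```

```bash
python3 -m pendant '{"slide":[[-0.1,-0.2,-3],[0,0,-4],[0,0,-4],[0,0,-2],[0,0,0],[0,0,0]],"twist":[[0,0,0],[0,0,0],[0,0,0],[0,0,0],[0,0,0],[0,0,0]],"claw":[1,1,1,1,1,1]}'
```

```text
time: 12.3
tcp_pos: [0.4893, -0.32, 0.1031]
tcp_rot: [[0.935, 0.355, 0.001], [0.355, -0.935, -0.0], [0.001, 0.0, -1.0]]
wrist_force: [0.5, 0.6, 1.2]
grip_width: 0.0855
```

```bash
python3 -m pendant '{"slide":[[0,0,-2],[0,0,-2],[0,0,-1.5],[0,0,-1.3],[0,0,0],[0,0,0],[0,0,0],[0,0,0],[0,0,0],[0,0,0],[0,0,0]],"twist":[[0,0,0],[0,0,0],[0,0,0],[0,0,0],[0,0,0],[0,0,0],[0,0,0],[0,0,0],[0,0,0],[0,0,0],[0,0,0]],"claw":[1,1,1,1,1,-1,-1,-1,-1,-1,-1]}'
```

```text
time: 13.4
tcp_pos: [0.4893, -0.321, 0.0358]
tcp_rot: [[0.936, 0.353, 0.002], [0.353, -0.936, -0.001], [0.001, 0.002, -1.0]]
wrist_force: [-0.5, 2.0, 6.5]
grip_width: 0.0522
```

```bash
python3 -m pendant '{"slide":[[0,0,2],[0,0,4.5],[0,0,4.7],[0,0,4.7],[0,0,4.8],[1.35,4.63,0],[1.35,4.63,0],[1.35,4.63,0],[1.35,4.63,0],[1.35,4.63,0],[1.35,4.63,0],[0,0,0],[0,0,0],[0,0,0],[0,0,0],[0,0,0],[0,0,0],[0,0,0]],"twist":[[0,0,0],[0,0,0],[0,0,0],[0,0,0],[0,0,0],[0,0,0.107],[0,0,0.107],[0,0,0.107],[0,0,0.107],[0,0,0.107],[0,0,0.107],[0,0,0.107],[0,0,0.107],[0,0,0.107],[0,0,0.107],[0,0,0],[0,0,0],[0,0,0]],"claw":[-1,-1,-1,-1,-1,-1,-1,-1,-1,-1,-1,-1,-1,-1,-1,-1,-1,-1]}'
python3 - <<'E'
from rig import *
import cv2,pickle
i=get_image("wrist");pickle.dump(i,open("w5.pkl","wb"));print(sense()["tcp_pos"],sense()["joints"])
cv2.imwrite("pics/w5.png",cv2.resize(i["color"][:,:,::-1],(800,600),interpolation=cv2.INTER_CUBIC))
E
```

```text
time: 15.2
tcp_pos: [0.5692, -0.0432, 0.2411]
tcp_rot: [[0.141, 0.99, -0.0], [0.99, -0.141, -0.0], [-0.0, -0.0, -1.0]]
wrist_force: [-0.3, 0.1, -2.7]
grip_width: 0.0521
[ 0.56927197 -0.0431392   0.24123125] [ 37.79626621  12.10880802 -41.36041971  92.69264949   8.14619591
  78.28367209 -12.69698632]
```

View pics/w5.png

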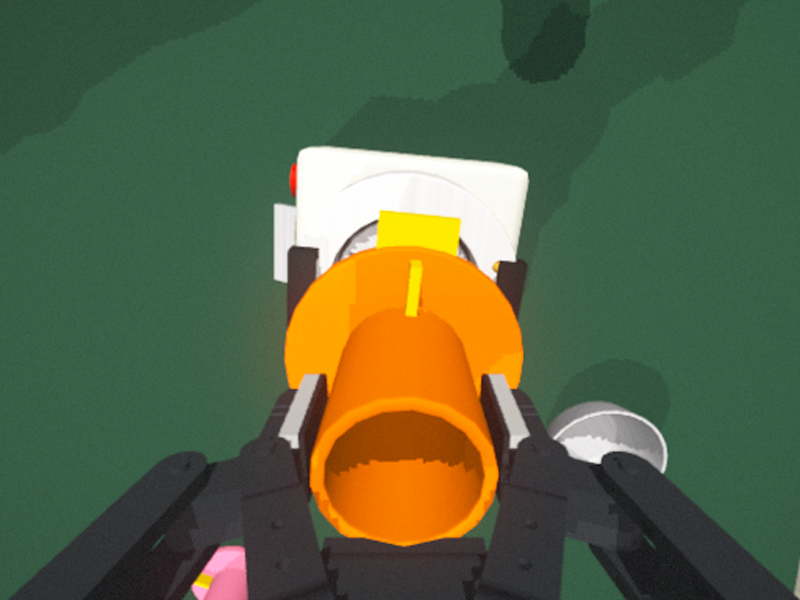

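The hood hangs squarely: flange edges at x 285/523, top y 246, lug at (419,211). It is between the claws at (303,250) and (511,265), which are left and right of it. Offset computation next.

```bash
python3 - <<'E'
import pickle,numpy as np
from scipy.optimize import least_squares
from h import *
np.set_printoptions(precision=4,suppress=True)
i=pickle.load(open("w5.pkl","rb"));k=1.5625
U=lambda x,y:np.array([(x+.5)/k-.5,(y+.5)/k-.5])
P=lambda x,y,z: ray(i,*U(x,y),z)[:2]
ang=lambda a,b:np.degrees(np.arctan2(*(b-a)[::-1]))
T=np.linspace(0,2*np.pi,721)
def circ(c,r,z): return np.array([proj(i,(c[0]+r*np.cos(t),c[1]+r*np.sin(t),z)) for t in T])
def f(c):
    q=circ(c,.048,.2183); return [q[:,0].min()-U(285,0)[0],q[:,0].max()-U(523,0)[0],q[:,1].min()-U(0,246)[1]]
r=least_squares(f,[.57,-.043]);print("hood",r.x,r.fun)
lug=P(419.5,214.5,.2163);print("lug dir",ang(r.x,lug),np.linalg.norm(lug-r.x))
q=circ((.5705,-.0428),.068,.125);print("drum pred x",(q[:,0].min()+.5)*k,(q[:,0].max()+.5)*k,"top y",q[:,1].min()*k, "obs 171")
e=np.array(P(300,148,.085)),np.array(P(527,167,.085));print("base edge",ang(*e),sum(e)/2,np.linalg.norm(e[1]-e[0]))
a=np.radians(-13.4);print("mill via base",sum(e)/2-.075*np.array([-np.sin(a),np.cos(a)]))
for s,cx in((1,(498,523,262)),(-1,(288,319,247))):
    for y,l in((26,'far') ,):
        pass
    R2=np.array([[np.cos(a),-np.sin(a)],[np.sin(a),np.cos(a)]])
    far=26 if s>0 else 22
    for rr in(51,66):
        X=np.array([.5705,-.0428])+R2@[s*rr/1e3,far/1e3]; print("claw corner pred",s,rr,(proj(i,(*X,.138))+.5)*k-.5)
E
```

```text
hood [ 0.57   -0.0438] [-1.2707  1.2698  0.2018]
lug dir 76.42364234632154 0.05949898038267133
drum pred x 289.40133965817137 520.8506793030123 top y 171.0357973757361 obs 171
base edge -12.761701816619354 [0.5869 0.0295] 0.14128298975168277
mill via base [ 0.5695 -0.0434]
claw corner pred 1 51 [501.6832 261.1347]
claw corner pred 1 66 [528.7413 263.5563]
claw corner pred -1 51 [315.0132 251.6559]
claw corner pred -1 66 [287.3683 249.1942]
```

```bash
python3 -m pendant '{"slide":[[0,0.05,-1],[0,0,-2],[0,0,-2],[0,0,-1],[0,0,-0.5],[0,0,0],[0,0,0]],"twist":[[0,0,0],[0,0,0],[0,0,0],[0,0,0],[0,0,0],[0,0,0],[0,0,0]],"claw":[-1,-1,-1,-1,-1,-1,-1]}'
```

```text
time: 15.95
tcp_pos: [0.5699, -0.0424, 0.1771]
tcp_rot: [[0.14, 0.99, 0.001], [0.99, -0.14, -0.0], [0.0, 0.001, -1.0]]
wrist_force: [-0.5, -0.8, -2.6]
grip_width: 0.0523
```

```bash
python3 -m pendant '{"slide":[[0,0,-0.5],[0,0,-0.4],[0,0,-0.3],[0,0,0],[0,0,0]],"twist":[[0,0,0],[0,0,0],[0,0,0],[0,0,0],[0,0,0]],"claw":[-1,-1,-1,-1,-1]}'
python3 -m pendant '{"slide":[[0,0,-0.2],[0,0,-0.2],[0,0,-0.1],[0,0,0],[0,0,0]],"twist":[[0,0,0],[0,0,0],[0,0,0],[0,0,0],[0,0,0]],"claw":[-1,-1,-1,-1,-1]}'
```

```text
time: 16.45
tcp_pos: [0.5694, -0.0425, 0.1643]
tcp_rot: [[0.139, 0.99, -0.0], [0.99, -0.139, -0.0], [-0.0, 0.0, -1.0]]
wrist_force: [0.0, 0.6, -2.7]
grip_width: 0.0519
time: 16.95
tcp_pos: [0.5694, -0.0426, 0.1593]
tcp_rot: [[0.14, 0.99, 0.0], [0.99, -0.14, -0.0], [-0.0, 0.0, -1.0]]
wrist_force: [-0.6, 0.5, -3.3]
grip_width: 0.0522
```

```bash
python3 -m pendant '{"slide":[[0,0,-0.1],[0,0,-0.1],[0,0,-0.1],[0,0,0],[0,0,0]],"twist":[[0,0,0],[0,0,0],[0,0,0],[0,0,0],[0,0,0]],"claw":[-1,-1,-1,-1,-1]}'
python3 -m pendant '{"slide":[[0,0,-0.1],[0,0,-0.05],[0,0,0],[0,0,0]],"twist":[[0,0,0],[0,0,0],[0,0,0],[0,0,0]],"claw":[-1,-1,-1,-1]}'
```

```text
time: 17.45
tcp_pos: [0.5693, -0.0425, 0.1563]
tcp_rot: [[0.139, 0.99, -0.0], [0.99, -0.139, -0.0], [-0.0, -0.0, -1.0]]
wrist_force: [-0.8, -0.4, -2.5]
grip_width: 0.0519
time: 17.85
tcp_pos: [0.5696, -0.0426, 0.1559]
tcp_rot: [[0.14, 0.99, 0.001], [0.99, -0.14, -0.001], [-0.0, 0.001, -1.0]]
wrist_force: [-3.5, 0.9, 6.1]
grip_width: 0.0523
```

Seated on the rim (TCP 0.1559, about 9 N). Now the clockwise turn.

```bash
python3 -m pendant '{"slide":[[0,0,0],[0,0,0],[0,0,0],[0,0,0],[0,0,0],[0,0,0],[0,0,0],[0,0,0],[0,0,0],[0,0,0],[0,0,0]],"twist":[[0,0,-0.1],[0,0,-0.1],[0,0,-0.1],[0,0,-0.1],[0,0,-0.1],[0,0,-0.1],[0,0,-0.1],[0,0,-0.1],[0,0,-0.1],[0,0,-0.1],[0,0,0]],"claw":[-1,-1,-1,-1,-1,-1,-1,-1,-1,-1,-1]}'; python3 -c "
from rig import *;print(sense()['moment'])"
```

```text
time: 18.95
tcp_pos: [0.5706, -0.0425, 0.1559]
tcp_rot: [[0.909, 0.417, 0.003], [0.417, -0.909, -0.0], [0.002, 0.001, -1.0]]
wrist_force: [0.0, 0.7, 4.3]
grip_width: 0.0522
[ 0.03431687 -0.06406406 -0.20108476]
```

```bash
M='python3 -c "from rig import *;print(sense()[\"moment\"])"'; python3 -m pendant '{"slide":[[0,0,0],[0,0,0],[0,0,0],[0,0,0],[0,0,0],[0,0,0],[0,0,0]],"twist":[[0,0,-0.06],[0,0,-0.06],[0,0,-0.06],[0,0,-0.06],[0,0,-0.06],[0,0,-0.06],[0,0,0]],"claw":[-1,-1,-1,-1,-1,-1,-1]}'; eval "$M"
python3 -m pendant '{"slide":[[0,0,0],[0,0,0],[0,0,0],[0,0,0],[0,0,0]],"twist":[[0,0,-0.05],[0,0,-0.05],[0,0,-0.05],[0,0,-0.04],[0,0,0]],"claw":[-1,-1,-1,-1,-1]}'; eval "$M"
```

```text
time: 19.65
tcp_pos: [0.5705, -0.0425, 0.1559]
tcp_rot: [[0.997, 0.072, 0.003], [0.072, -0.997, -0.0], [0.003, 0.0, -1.0]]
wrist_force: [0.4, -0.3, 5.7]
grip_width: 0.0525
[ 0.04413203 -0.00048286 -0.27729622]
time: 20.15
tcp_pos: [0.5703, -0.0424, 0.1558]
tcp_rot: [[0.993, -0.117, 0.002], [-0.117, -0.993, -0.0], [0.002, -0.0, -1.0]]
wrist_force: [-0.4, 0.6, 5.1]
grip_width: 0.0522
[-0.04318905  0.12927089 -0.30917774]
```

```bash
M='python3 -c "from rig import *;print(sense()[\"moment\"])"'; python3 -m pendant '{"slide":[[0,0,0],[0,0,0],[0,0,0]],"twist":[[0,0,-0.03],[0,0,-0.02],[0,0,0]],"claw":[-1,-1,-1]}'; eval "$M"
python3 -m pendant '{"slide":[[0,0,0],[0,0,0],[0,0,0]],"twist":[[0,0,-0.03],[0,0,-0.02],[0,0,0]],"claw":[-1,-1,-1]}'; eval "$M"
python3 - <<'E'
from rig import *
import cv2,pickle
i=get_image("wrist");pickle.dump(i,open("w6.pkl","wb"))
cv2.imwrite("pics/w6.png",cv2.resize(i["color"][:,:,::-1],(800,600),interpolation=cv2.INTER_CUBIC))
E
```

```text
time: 20.45
tcp_pos: [0.5697, -0.0435, 0.1558]
tcp_rot: [[0.987, -0.164, 0.001], [-0.164, -0.987, -0.002], [0.001, 0.002, -1.0]]
wrist_force: [-2.5, -3.4, 7.5]
grip_width: 0.0519
[-0.32758008  0.4000134   0.76849569]
time: 20.75
tcp_pos: [0.5706, -0.0438, 0.1559]
tcp_rot: [[0.978, -0.21, 0.003], [-0.21, -0.978, -0.004], [0.004, 0.003, -1.0]]
wrist_force: [1.5, -3.0, 4.9]
grip_width: 0.0522
[-0.6829511  -0.11482719  1.64964226]
```

View pics/w6.png

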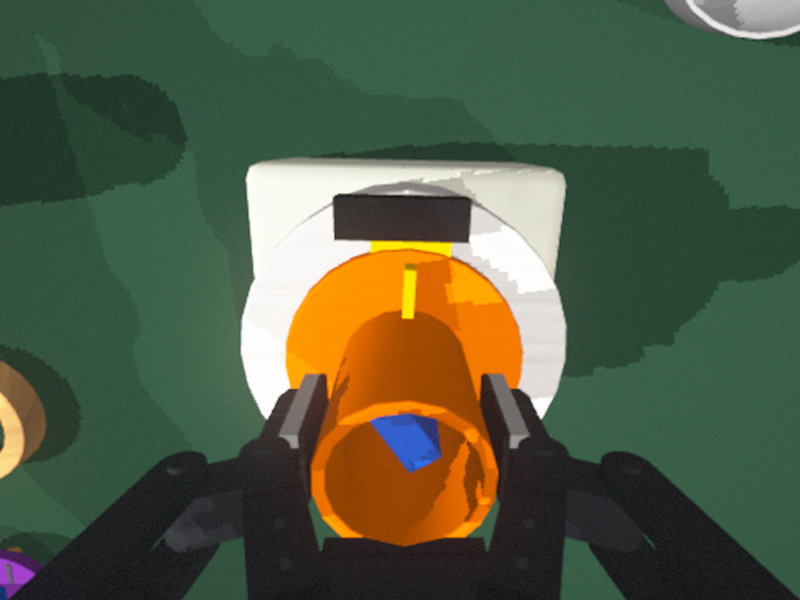

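The moment rose to +1.65 N m against the stops. The picture shows the yellow lug (371–452, y 245) under the black claw (333–470), with the disc's blue stem inside the tube at (410,440). I'll relax the twist, release and retreat.

```bash
python3 -m pendant '{"slide":[[0,0,0],[0,0,0.05],[0,0,0],[0,0,0],[0,0,0],[0,0,0],[0,0,0],[0,0,0],[0,0,1],[0,0,2],[0,0,3],[0,0,4],[0,0,4],[-2,0,2],[-3,0,0],[0,0,0],[0,0,0]],"twist":[[0,0,0.04],[0,0,0.04],[0,0,0],[0,0,0],[0,0,0],[0,0,0],[0,0,0],[0,0,0],[0,0,0],[0,0,0],[0,0,0],[0,0,0],[0,0,0],[0,0,0],[0,0,0],[0,0,0],[0,0,0]],"claw":[-1,-1,-1,0.8,0.8,0.8,0.8,0.8,0.8,0.8,0.8,0.8,0.8,0.8,0.8,0.8,0.8]}'
python3 - <<'E'
from rig import *
import cv2,pickle
i=get_image("wrist");pickle.dump(i,open("w7.pkl","wb"))
cv2.imwrite("pics/w7.png",cv2.resize(i["color"][:,:,::-1],(800,600),interpolation=cv2.INTER_CUBIC))
E
```

```text
time: 22.5
tcp_pos: [0.5194, -0.0426, 0.3163]
tcp_rot: [[0.99, -0.139, 0.002], [-0.139, -0.99, -0.001], [0.002, 0.001, -1.0]]
wrist_force: [-0.7, 0.1, 0.2]
grip_width: 0.0768
```

View pics/w7.png

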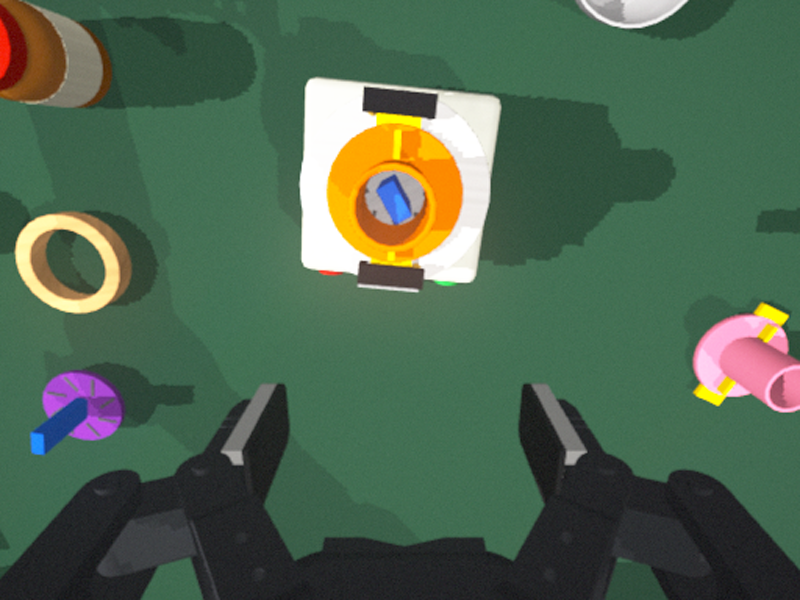

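Both lugs sit under the claws ((398,119) and (391,262)) and the stem is visible inside the tube. One numeric angle check before handing in.

```bash
python3 - <<'E'
import pickle,numpy as np,cv2
from h import *
i=pickle.load(open("w7.pkl","rb"));k=1.5625
P=lambda x,y,z: ray(i,(x+.5)/k-.5,(y+.5)/k-.5,z)[:2]
ang=lambda a,b:np.degrees(np.arctan2(*(b-a)[::-1]))
h=cv2.cvtColor(i["color"],cv2.COLOR_RGB2HSV);m=(h[:,:,0]>=26)&(h[:,:,0]<34)&(h[:,:,1]>200)&(h[:,:,2]>150)
L=[]
for r0,r1 in((70,83),(163,172)):
    y,x=np.where(m[r0:r1,225:285]); x=x+225;y=y+r0; w=[(x[y==q].min()+x[y==q].max())/2 for q in np.unique(y)]
    print(np.unique(y),w,x.min(),x.max()); L.append((np.mean(x),np.mean(y)))
b=ray(i,*L[1],.131)[:2];a=ray(i,*L[0],.131)[:2]
print("hood yaw",ang(b,a),"claws-1.96:",ang(P(391,275,.138),P(400.5,103,.138))-1.96,"base edge",ang(P(302,266,.085),P(305,82,.085)))
print("tube top centre",P(396,210,.2))
E
```

```text
[72 73 74 75 76 77 78 79 80 81] [np.float64(242.0), np.float64(246.5), np.float64(251.5), np.float64(254.5), np.float64(254.5), np.float64(254.5), np.float64(254.5), np.float64(254.5), np.float64(265.5), np.float64(267.5)] 241 268
[163 164 165 166 167 168 169] [np.float64(250.0), np.float64(250.0), np.float64(245.0), np.float64(244.5), np.float64(250.0), np.float64(253.0), np.float64(257.0)] 238 262
hood yaw -10.613294152867942 claws-1.96: -13.558206168066707 base edge -12.992062065850114
tube top centre [ 0.56790258 -0.04485477]
```

The last two views disagree. In w6, under twist, the hood was about 0.03 rad past mill x. In w7 it reads about +0.05 rad, so my relaxing twist turned the hood back with it. That is still within 0.09 but with thin margin, so I'll regrip, press to the stops again and release with almost no back-twist.

```bash
M='python3 -c "from rig import *;print(sense()[\"moment\"])"'; python3 -m pendant '{"slide":[[3,0,0],[2.1,0,0],[0,0,-4],[0,0,-4],[0,0,-3],[0,0,-2],[0,0,-1.5],[0,0,-1],[0,0,-0.4],[0,0,0],[0,0,0]],"twist":[[0,0,0],[0,0,0],[0,0,0],[0,0,0],[0,0,0],[0,0,0],[0,0,0],[0,0,0],[0,0,0],[0,0,0],[0,0,0]],"claw":[0.8,0.8,0.8,0.8,0.8,0.8,0.8,0.8,0.8,0.8,0.8]}'; eval "$M"
python3 -m pendant '{"slide":[[0,0,0],[0,0,0],[0,0,0],[0,0,0],[0,0,0],[0,0,0]],"twist":[[0,0,0],[0,0,0],[0,0,0],[0,0,0],[0,0,0],[0,0,0]],"claw":[-1,-1,-1,-1,-1,-1]}'; eval "$M"
```

```text
time: 23.65
tcp_pos: [0.5711, -0.0425, 0.1574]
tcp_rot: [[0.99, -0.139, 0.002], [-0.139, -0.99, -0.0], [0.002, 0.0, -1.0]]
wrist_force: [0.9, -0.1, 0.2]
grip_width: 0.077
[-0.00953048  0.02006134  0.00093192]
time: 24.25
tcp_pos: [0.5711, -0.0429, 0.1577]
tcp_rot: [[0.99, -0.139, 0.002], [-0.139, -0.99, -0.001], [0.002, 0.001, -1.0]]
wrist_force: [-0.9, -1.7, 6.0]
grip_width: 0.0524
[-0.09579045  0.28312458 -0.00072678]
```

```bash
M='python3 -c "from rig import *;print(sense()[\"moment\"])"'; python3 -m pendant '{"slide":[[0,0,0],[0,0,0],[0,0,0]],"twist":[[0,0,-0.03],[0,0,-0.03],[0,0,0]],"claw":[-1,-1,-1]}'; eval "$M"
python3 -m pendant '{"slide":[[0,0,0],[0,0,0]],"twist":[[0,0,-0.02],[0,0,0]],"claw":[-1,-1]}'; eval "$M"
```

```text
time: 24.55
tcp_pos: [0.5707, -0.0438, 0.1577]
tcp_rot: [[0.981, -0.196, 0.001], [-0.196, -0.981, -0.003], [0.002, 0.003, -1.0]]
wrist_force: [-2.1, -2.5, 7.0]
grip_width: 0.0525
[-0.39107141  0.4559837   0.92227201]
time: 24.75
tcp_pos: [0.571, -0.0438, 0.1578]
tcp_rot: [[0.977, -0.215, 0.002], [-0.214, -0.977, -0.004], [0.002, 0.003, -1.0]]
wrist_force: [-2.2, -3.3, 6.6]
grip_width: 0.0521
[-0.67123813  0.3024892   1.23830236]
```

```bash
python3 -m pendant '{"slide":[[0,0,0],[0,0,0],[0,0,0],[0,0,0],[0,0,0],[0,0,0],[0,0,1],[0,0,2],[0,0,3],[0,0,4],[0,0,4],[-2,0,2],[-3,0,0],[0,0,0],[0,0,0]],"twist":[[0,0,0.01],[0,0,0],[0,0,0],[0,0,0],[0,0,0],[0,0,0],[0,0,0],[0,0,0],[0,0,0],[0,0,0],[0,0,0],[0,0,0],[0,0,0],[0,0,0],[0,0,0]],"claw":[-1,0.8,0.8,0.8,0.8,0.8,0.8,0.8,0.8,0.8,0.8,0.8,0.8,0.8,0.8]}'
python3 - <<'E'
from rig import *
import cv2,pickle,numpy as np
i=get_image("wrist");pickle.dump(i,open("w8.pkl","wb"))
o=pickle.load(open("w7.pkl","rb"))
cr=[cv2.resize(a["color"][45:195,180:330,::-1],(400,400),interpolation=cv2.INTER_CUBIC) for a in(o,i)]
cv2.imwrite("pics/w8.png",np.hstack(cr))
E
```

```text
time: 26.25
tcp_pos: [0.5204, -0.0426, 0.3172]
tcp_rot: [[0.978, -0.208, 0.002], [-0.208, -0.978, -0.001], [0.002, 0.001, -1.0]]
wrist_force: [0.8, -0.5, 0.0]
grip_width: 0.0767
```

View pics/w8.png

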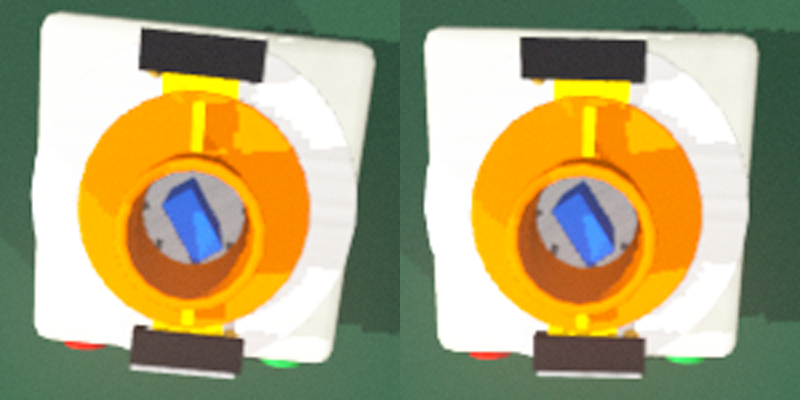

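The right tile shows the top lug centred at x 592 against the claw's axis at x 589. That puts it against the stop, about 0.03 rad from mill x. The brass pin is exposed behind it at (540,80), and the bottom lug agrees. Handing in.

```bash
python3 -c "
from rig import *
print(close_job())"
```

```text
the job is handed in; nothing more can be done
None
```

The steel disc is home in the chamber, and the orange feed hood is seated over it and turned clockwise to its stops. I handed the job in at about 26 s of the 67 s allowed; no verdict is reported.

- **Disc:** I lined the key up with the slot from the camera images. It dropped straight in without any searching turn under pressure. It first met resistance at a lower face of about 106 mm, with about 8 N.
- **Hood:** It came down with its lugs in the gaps and met the rim at an origin height of about 120 mm. I then turned it 90° clockwise until the moment rose sharply at the stops.
- **One correction:** Before the first release I relaxed the twist, and this turned the hood back to about 0.05 rad from mill x. I regripped it, pressed it to the stops again and released it there.
- **Last check:** The final picture shows both lugs under the claws, the hood about 0.03 rad from mill x (limit 0.09), and a brass pin showing behind the lug at the +x claw. The blue stem is visible inside the tube. An earlier image-code estimate of the hood's angle was unreliable, because the claws partly hide the lugs, so I relied on reading lug against claw in the crop.
- **Not directly checked:** I did not measure the hood's level or height again after the final release. The jar, bowl and tin were never approached.

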